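# Draw the reel out and hold its bearing cap off

## Task

Pull the reel carriage by its red knob straight out from under the tackle-bin rack, fully out to the stop of its track, with the gold bearing cap still on the reel. Then take that cap off: its thread may be left- or right-handed, so find out by trying which way it loosens, unscrew it and lift it. Finish while still holding the cap in the gripper, steady, at least 5 cm above its seat with the carriage still fully out, and leave the bin and all the other tackle as they lie.

Things in the scene. Friction and masses are not known exactly. Their poses are not given: they have to be found in the camera images.
- station: grey rack of three tilt-out bins on side cheeks, with the carriage track under it: 348 mm wide, 130 mm deep, underside 150 mm and top 272 mm above the locker top. Origin on the locker top under the middle of its front face; x points level from the robot's side into the rack, z up. The track's two rails, 16 mm high, run 255 mm out along -x
- carriage (a joint): travel of the reel carriage on its track, m: 0 = stowed under the rack (every start), 0.130 = fully out against the stop. It slides level along the station's -x with about 2.5 N of friction plus slight damping, and stays where it is left. A trolling reel is clamped on it lying on its side, spool axis upright, its black upper plate 94 mm across
- pull (a point): middle of the red pull knob at the front of the carriage: an upright cylinder 24 mm across, from 50 to 85 mm above the locker top (this point at 68 mm), on a 14 mm steel stem with free air around it. Axes as station; it comes out along its -x. Stowed, it stands 90 mm in front of the rack's front face
- seat (a point): centre of the cap's seat, on the flat top of the reel's upper plate, 100 mm above the locker top, 120 mm along +x from pull; moves with the carriage; axes as station. Stowed it is 30 mm behind the rack's front face, fully out 100 mm in front of it. Under the cap a steel threaded hub, 32 mm across, stands 15 mm up from it
- clamp (a point): top of the black lobed clamp knob that holds the reel's foot, 86 mm along +x from seat, 49 mm across, top 122 mm above the locker top as is the cap's; moves with the carriage; it does not turn and is not the cap
- cap: gold knurled bearing cap, 40 mm across, 22 mm high, 40 g; origin at the centre of its lower rim, z up, white dot on top along its x. Coarse three-start thread of unseen hand, differing by start: the tightening way it is blocked at once (under 0.1 rad play); the other way it turns easily, lifts only 1 to 4 mm up to 1.05 rad, is free to lift off from 1.1 to 1.4 rad, and meets a stop at 1.45 rad
- bait_cup: teal bait cup with its snap lid on, 73 mm across, 60 mm high, origin under its centre; leave it alone
- net_float: wooden net float, a ring 72 mm across, 42 mm high, origin under its centre; leave it alone
- hook_remover: stainless hook remover lying along its x axis, 210 mm long, handle 16 mm high, origin on the locker top near its middle; leave it alone
- reel_foot: spare steel reel foot lying along its x axis, 95 x 22 x 14 mm, origin under its centre; leave it alone
- oiler: small white oil bottle with a red spout, 28 mm across, 78 mm high, standing, origin under its centre; leave it alone
- crank: the reel's crank arm lying flat along its x axis, 86 mm long, with a black knob 31 mm high at its +x end, origin under its centre; leave it alone
- bin_lip (a point): middle of the top front lip of the rack's left-hand grey tilt-out bin of bobbers, which stands partly tipped towards the robot and stays as left; 99 mm wide, its near side 57 mm to the left (+y of station) of the track's midline; the lip is up to 50 mm in front of the rack's front face, 245 to 255 mm above the locker top; leave it alone

How it is judged:
On the way:
1. the carriage is drawn fully out with the cap still on its seat (value of joint carriage above 0.122 m and distance between cap and seat below 0.01 m), for 0.2 s.
At the end, for the whole second after the job is handed in: The carriage is still out (over 115 of its 130 mm) and the cap is held still between the fingers with its rim at least 45 mm above the seat (145 mm above the locker top), touching neither reel nor rack (value of joint carriage above 0.115 m and height (world z) of cap above 0.145 m and contact force between cap and the fingers above 1 N and contact force between cap and station below 0.1 N and linear speed of cap below 0.03 m/s); the arm keeps its last pose, push and grip.
It fails at once if a piece of loose tackle is shifted by more than 20 mm (distance of any of bait_cup, net_float, hook_remover, reel_foot, oiler, crank from where it was at the start of the episode above 0.02 m).
It fails at once if the tilt-out bin is knocked from its position by more than 15 mm at its lip (distance of bin_lip from where it was at the start of the episode above 0.015 m).
It also fails if it takes over 64 s, if anything falls off the work surface, if the arm or the gripper's body presses on something with over 40 N, if the wrist force passes 120 N, or if a joint passes its speed limit or range.

## Robot

A 6-joint arm with a two-finger parallel gripper is mounted at the origin on the work surface. World frame = base frame: x ahead of the robot, y to its left, z up, the work surface at z = 0. Lengths are in m, angles in rad, forces in N, time in s.
With the tool pointing down it reaches from about 0.35 to 0.925 m from the base axis. Payload 6.4 kg.
Tool frame: the origin (TCP) lies at the very end of the fingers, on their centre line; the grasp point (between the pads) lies 19 mm behind it; z points along the fingers, y is the line along which they close (so a half turn about z gives the same grasp; the last joint's range is limited). The gripper opens to 85 mm and grips with 20 to 120 N. Pads are 22 mm wide; open, the fingers measure 114 mm over their backs; the gripper's body (76 mm by 85 mm) begins 54 mm behind the grasp point. The pads swing forward as they close: fully open they stand 13 mm farther back than shut.
Start: joints at [1.055, 0.245, 1.558, -0, 1.339, -0.174], TCP at [0.218, 0.612, 0.231] pointing down, gripper open.
Joint ranges: [-3.13, 3.13], [-1.02, 2.26], [0.13, 2.54], [-0.95, 4.09], [0.21, 2.88], [-2.74, 2.74]. Speed limits (rad/s): [2.57, 2.57, 3.14, 3.14, 3.14, 3.14].

## Interface

Orientations are given as a rotation vector (axis times angle).
In Python, from rig import ctrl gives the robot as it stands. The module is installed in compiled form; this text tells all that it offers. Calls block until the motion is done:
- ctrl.reach(position, orientation): joint-space move of the TCP to a pose.
- ctrl.movel(position, attitude=None, velocity=0.15): straight line of the TCP; attitude=None keeps the orientation; velocity is the mean speed in m/s.
- ctrl.movej(angles): joint-space move.
- ctrl.gripper_open() and ctrl.gripper_close(force=None): open the fingers fully, or close them until they stop; force is the grip in N (None keeps the last).
- ctrl.wait(seconds).
- ctrl.inverse_kinematics(position, orientation): joint angles nearest the present ones, or None.
- ctrl.camera(name): name is "scene" or "side" or "wrist"; returns (picture, depth): 384x512x3 uint8, red, green, blue; 384x512 float32, m along the optical axis (not along the pixel's ray), 0 where there is no reading.
- ctrl.camera_params(name): a dict with "fov_y" (degrees; the focal length in pixels is half the picture's height over the tangent of half this angle, whatever the lens; pixels are square), "cx", "cy" (the principal point, pixels), "D" ([k1, k2, p1, p2, k3] as OpenCV has them; the pictures are not rectified), "world_from_camera" (4x4, takes a point from camera to world coordinates). Camera axes: x right, y up, looking along -z (the intrinsics and any distortion apply to the point x, -y, -z); pixel columns grow to the right and rows downward; lengths in m; the calibration is good to about 2 mm. A picture is of the moment at which its call begins: read the wrist's pose just before it. camera_params takes no time and is no camera call; for the wrist camera it gives the pose at the moment of the call.
A pose or a line that the arm cannot do raises ctrl.IKError and nothing moves.
- ctrl.close_job(): hands the job in; it is judged then, once.
Trained networks look in the newest picture that a camera, given by its name, has taken for a name from the list of things; names that differ only in an ending like _2 or _b are one class to them, and where a whole thing is asked for, a point or a joint stands for the part that bears it (a point fixed in the world has none). Each returns a list of dicts, best first, with "score" (0 to 1); they miss things now and then, are a little off and sometimes report something else, mostly with a low value. They report only what shows in the picture. A call takes as long as a camera call.
- ctrl.find_in(label, camera): "at" ([x, y, z] in m, in world coordinates, good to about 4 mm: the middle of the surface that is visible of it).
- ctrl.cut_out(label, camera): "mask" (384x512 bool, what is visible of it).
- ctrl.tip_of(label, camera): "at" ([x, y, z] in m, in world coordinates, good to about 4 mm: a listed point, or the origin of a listed thing).
Readings, each from a call of its own:
- ctrl.read_t(): time.
- ctrl.read_q(): joint angles.
- ctrl.read_qvel(): joint speeds.
- ctrl.read_joint_efforts(): joint torques, N m.
- ctrl.read_tool_pos(): TCP position.
- ctrl.read_tool_rot(): TCP orientation.
- ctrl.read_contact_force(): force on the tool from outside, world axes, zero at the start.
- ctrl.read_torque(): the same for the moment, N m.
- ctrl.read_grip_width(): opening from 0.0 (shut) to 1.0 (fully open).
- ctrl.read_finger_force(): force on a finger pad.
Only numpy, scipy, OpenCV 4.12 (cv2) and the standard library are available. Lean on these libraries where they do the work, as an engineer would, in place of code of your own. Each camera call takes 0.05 s, during which the arm holds its last target. There are 200 camera calls.

## Working session

There is one attempt and no reset: what is moved stays moved. The work goes in short steps, each a Python script; the robot and the scene stay as the last script left them, time stands still between calls to the robot, and variables do not carry over. Pictures are saved under pics/ and viewed, at most 10 in all, crops included, and the job is handed in when it is done.

```bash
mkdir -p pics; python3 - <<'E'
from rig import ctrl
import cv2,numpy as np
ims=[]
for c in ["scene","side"]:
    p,d=ctrl.camera(c); ims.append(p)
    for l in ["pull","seat","clamp","cap","station","bin_lip","bait_cup","net_float","hook_remover","reel_foot","oiler","crank"]:
        r=ctrl.tip_of(l,c)[:2]
        print(c,l,[(np.round(x["at"],3).tolist(),round(x["score"],2)) for x in r])
    cv2.imwrite(f"pics/{c}0.png",cv2.resize(p[:,:,::-1],(800,600)))
print(ctrl.read_t(),ctrl.read_tool_rot())
E
```

```text
scene pull [([0.581, 0.102, 0.069], 0.89)]
scene seat [([0.702, 0.116, 0.102], 0.81), ([0.411, 0.45, -0.001], 0.31)]
scene clamp []
scene cap [([0.704, 0.113, 0.102], 0.44)]
scene station [([0.672, 0.112, 0.0], 0.61)]
scene bin_lip [([0.65, 0.219, 0.258], 0.92)]
scene bait_cup [([0.451, -0.473, 0.002], 0.59)]
scene net_float [([0.411, 0.448, -0.001], 0.74)]
scene hook_remover [([0.662, -0.434, -0.005], 0.76)]
scene reel_foot [([0.504, -0.032, -0.001], 0.76), ([0.7, 0.111, 0.101], 0.19)]
scene oiler [([0.59, -0.02, -0.002], 0.48)]
scene crank [([0.532, 0.252, -0.004], 0.55)]
side pull [([0.582, 0.109, 0.069], 0.79)]
side seat [([0.702, 0.113, 0.105], 0.78)]
side clamp []
side cap [([0.703, 0.106, 0.096], 0.51), ([0.588, -0.018, 0.001], 0.45)]
side station [([0.666, 0.108, -0.0], 0.92)]
side bin_lip [([0.656, 0.214, 0.253], 0.85)]
side bait_cup [([0.448, -0.469, 0.002], 0.58)]
side net_float [([0.41, 0.447, 0.004], 0.8), ([0.704, 0.11, 0.105], 0.66)]
side hook_remover [([0.659, -0.436, 0.005], 0.67)]
side reel_foot [([0.498, -0.031, -0.005], 0.65)]
side oiler [([0.588, -0.019, 0.001], 0.57)]
side crank [([0.411, 0.452, 0.002], 0.54), ([0.53, 0.253, 0.0], 0.43)]
1.3 [5.34253137e-01 3.09581099e+00 7.80406140e-06]
```

View pics/scene0.png

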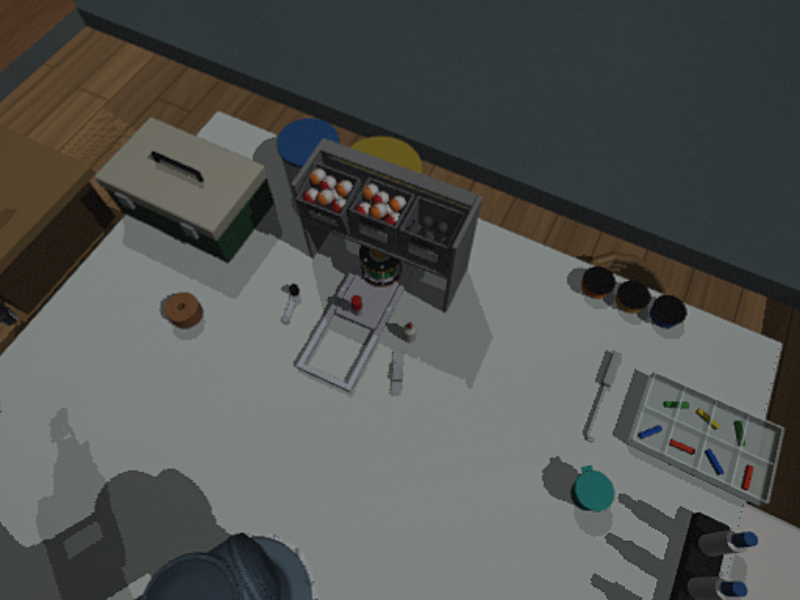

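View pics/side0.png

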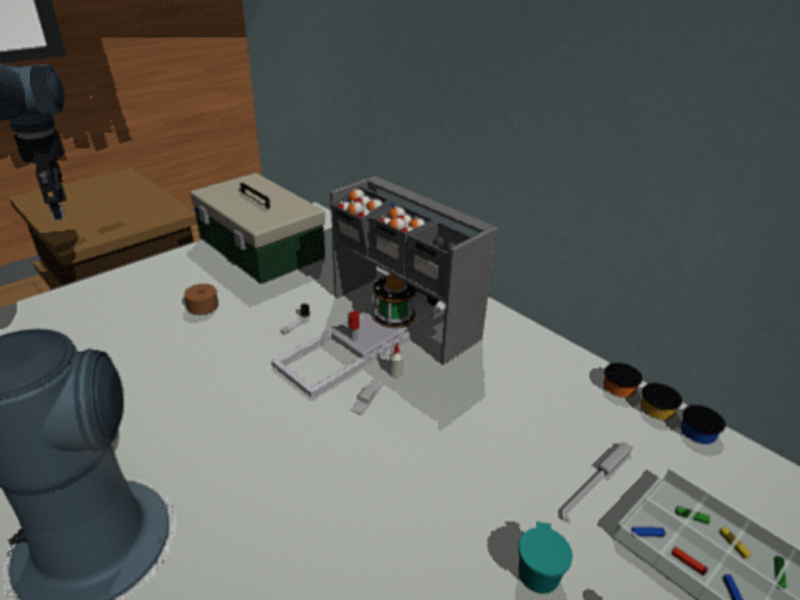

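The scene view shows the red knob at about (356,302) and the open track running towards the robot. The gold cap is under the rack at about (380,258), the left bin is at about (325,200), and the oiler stands right of the track at (410,332). The side view agrees. Next I'll get the station yaw from depth and check IK.

```bash
cat > h.py <<'E'
from rig import ctrl
import cv2,numpy as np
from scipy.spatial.transform import Rotation as Ro
def cloud(cam,d):
    P=ctrl.camera_params(cam); f=192/np.tan(np.radians(P["fov_y"]/2))
    K=np.array([[f,0,P["cx"]],[0,f,P["cy"]],[0,0,1.]])
    v,u=np.mgrid[:384,:512]
    n=cv2.undistortPoints(np.stack([u,v],-1).reshape(-1,1,2).astype(np.float64),K,np.array(P["D"],float)).reshape(384,512,2)
    c=np.stack([n[...,0]*d,-n[...,1]*d,-d,np.ones_like(d)],-1)
    return (c@np.array(P["world_from_camera"]).T)[...,:3]
def down(yaw): return (Ro.from_euler('z',yaw)*Ro.from_euler('y',np.pi)).as_rotvec()
E
python3 - <<'E'
from h import *
for cam in ["scene","side"]:
    p,d=ctrl.camera(cam); W=cloud(cam,d)
    near=(d>0)&(np.hypot(W[...,0]-.62,W[...,1]-.1)<.35)
    z=W[...,2]
    for nm,m in [("top",near&(z>.262)&(z<.280)),("rail",near&(z>.009)&(z<.023)&(W[...,0]<.58)&(abs(W[...,1]-.1)<.1))]:
        q=W[m][:,:2].astype(np.float32)
        # drop isolated points
        print(cam,nm,len(q),cv2.minAreaRect(q*1000))
    r=[x["at"] for x in ctrl.find_in("pull",cam)[:1]]; print(r, ctrl.find_in("cap",cam)[:1])
    m=ctrl.cut_out("pull",cam)[0]["mask"]; q=W[m&(z>.05)]; print("knob",len(q),np.median(q,0),q.min(0),q.max(0))
for yaw in [0.04,.04+np.pi,.04+np.pi/2,.04-np.pi/2]:
    for pos in [(.58,.106,.05),(.45,.1,.105)]:
        print(yaw,pos,ctrl.inverse_kinematics(pos,down(yaw)))
E
```

```text
scene top 1549 ((733.8839721679688, 111.1288070678711), (133.69358825683594, 348.9707946777344), 2.2174904346466064)
scene rail 655 ((497.4005432128906, 95.18478393554688), (168.4996337890625, 141.62767028808594), 2.0389766693115234)
[[0.6437, 0.0997, 0.0198]] []
knob 370 [0.66712561 0.10020117 0.09869612] [ 0.13753946 -0.22470452  0.05014687] [0.69971902 0.15125286 1.15600878]
side top 935 ((734.8201293945312, 110.2663345336914), (134.31118774414062, 350.91656494140625), 1.8296880722045898)
side rail 632 ((496.828125, 100.65454864501953), (168.08816528320312, 132.81661987304688), 2.1659862995147705)
[[0.6653, 0.0902, 0.0313]] [{'at': [0.6875, 0.1005, 0.1116], 'score': 0.41}]
knob 575 [0.6768002  0.08759143 0.0833033 ] [-0.03718714 -0.67324117  0.05024555] [0.77450605 0.15321689 0.789808  ]
0.04 (0.58, 0.106, 0.05) [-1.13914144e-02  3.35259004e-01  1.81244200e+00 -4.44089210e-16
  9.93891654e-01 -1.62218774e+00]
0.04 (0.45, 0.1, 0.105) [-2.80913692e-02 -4.37190194e-02  2.12074535e+00 -4.44089210e-16
  1.06456632e+00 -1.63888770e+00]
3.181592653589793 (0.58, 0.106, 0.05) [-1.13914144e-02  3.35259004e-01  1.81244200e+00 -4.44089210e-16
  9.93891654e-01  1.51940491e+00]
3.181592653589793 (0.45, 0.1, 0.105) [-2.80913692e-02 -4.37190194e-02  2.12074535e+00 -4.44089210e-16
  1.06456632e+00  1.50270496e+00]
1.6107963267948966 (0.58, 0.106, 0.05) None
1.6107963267948966 (0.45, 0.1, 0.105) None
-1.5307963267948965 (0.58, 0.106, 0.05) [-1.13914144e-02  3.35259004e-01  1.81244200e+00 -4.44089210e-16
  9.93891654e-01 -5.13914144e-02]
-1.5307963267948965 (0.45, 0.1, 0.105) [-2.80913692e-02 -4.37190194e-02  2.12074535e+00 -4.44089210e-16
  1.06456632e+00 -6.80913692e-02]
```

```bash
python3 - <<'E'
from h import *
y=0.035; ex=np.array([np.cos(y),np.sin(y),0]); pull=np.array([.581,.1055,0])
R=down(y)
ctrl.movel([.42,.1,.25],R,velocity=.25)
ctrl.movel(pull+[0,0,.16],velocity=.2)
p,d=ctrl.camera("wrist"); cv2.imwrite("pics/w1.png",p[:,:,::-1])
print([(np.round(x["at"],3).tolist(),round(x["score"],2)) for l in ("pull","seat","cap") for x in ctrl.tip_of(l,"wrist")[:1]])
print(ctrl.read_t(),ctrl.read_q(),ctrl.read_contact_force())
E
```

```text
[([0.582, 0.106, 0.068], 0.78), ([0.7, 0.107, 0.099], 0.92)]
5.3333 [-1.21073822e-02  1.79808625e-01  1.76922616e+00  1.49616944e-05
  1.19139775e+00 -1.61804342e+00] [ 0.6996186  -0.83293278 -0.12575788]
```

View pics/w1.png

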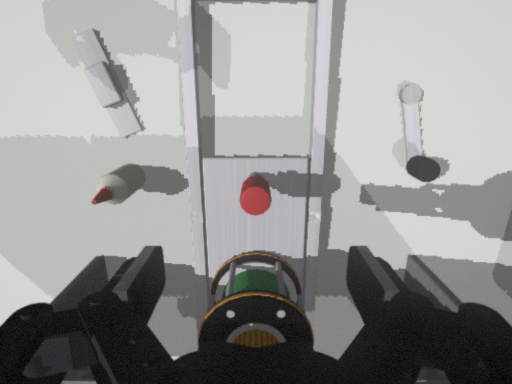

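The knob at (255,195) lies centred between the open fingers. The reel is behind it at (255,330), and the oiler and crank are well clear. Next: grip and pull.

```bash
python3 - <<'E'
from h import *
y=0.035; ex=np.array([np.cos(y),np.sin(y),0]); pull=np.array([.582,.106,0.047])
ctrl.movel(pull,velocity=.12)
ctrl.gripper_close(50)
print(ctrl.read_grip_width(),ctrl.read_finger_force(),ctrl.read_contact_force())
ctrl.movel(pull-.120*ex,velocity=.08)
print(ctrl.read_contact_force())
for s in (.126,.130,.133,.136):
    ctrl.movel(pull-s*ex,velocity=.04); F=ctrl.read_contact_force()
    print(s,F,ctrl.read_tool_pos())
    if F@ex>12: break
ctrl.wait(.3)
p,d=ctrl.camera("side"); cv2.imwrite("pics/s2.png",p[:,:,::-1])
for l in ("pull","seat","cap"): print(l,[(np.round(x["at"],3).tolist(),round(x["score"],2)) for x in ctrl.tip_of(l,"side")[:1]])
print(ctrl.read_t(),ctrl.read_contact_force())
E
```

```text
0.26921367748626424 48.977755308151245 [-2.21903193 -3.22069812  3.81046452]
[ 0.6542651  -6.86137102  2.26595974]
0.126 [-1.12873853 -7.87945792  3.51390357] [0.45623525 0.100682   0.04734628]
0.13 [-1.27118589 -9.36425184  2.97336923] [0.45234122 0.10052832 0.04736223]
0.133 [ 14.37698535  -6.22447719 -11.57535577] [0.4523108  0.10052892 0.04744656]
pull [([0.451, 0.103, 0.069], 0.64)]
seat [([0.573, 0.109, 0.101], 0.59)]
cap [([0.57, 0.104, 0.095], 0.45)]
9.9667 [ 13.99456012  -5.43126332 -10.85009006]
```

View pics/s2.png

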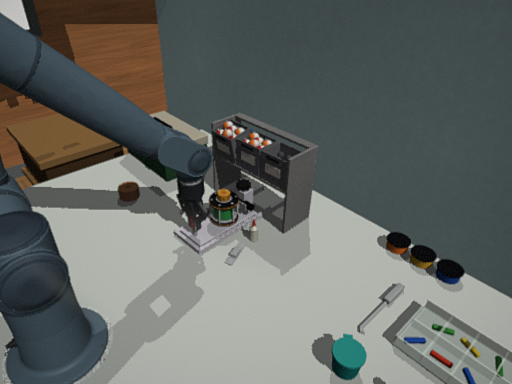

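The stop is reached: the carriage is out, and the cap is on the reel at (223,195) in the side view. Next I'll release and look at the cap from close up.

```bash
python3 - <<'E'
from h import *
y=0.035; ex=np.array([np.cos(y),np.sin(y),0])
p0=np.array(ctrl.read_tool_pos())
ctrl.movel(p0+.002*ex,velocity=.05)
ctrl.gripper_open()
ctrl.movel(p0+[0,0,.16],velocity=.2)
s=np.array([.572,.105,.225])
ctrl.movel(s,down(y-.30),velocity=.2)
p,d=ctrl.camera("wrist"); cv2.imwrite("pics/w3.png",p[:,:,::-1]); W=cloud("wrist",d)
for l in ("seat","cap","pull","clamp"): print(l,[(np.round(x["at"],4).tolist(),round(x["score"],2)) for x in ctrl.tip_of(l,"wrist")[:1]])
r=ctrl.cut_out("cap","wrist")
m=(abs(W[...,2]-.122)<.006)&(np.hypot(W[...,0]-.572,W[...,1]-.105)<.035)
q=W[m]; print(len(q),q.mean(0),cv2.minEnclosingCircle((q[:,:2]*1000).astype(np.float32)))
if r:
    q=W[r[0]["mask"]]; q=q[q[:,2]>.115]; print(len(q),q.mean(0),cv2.minEnclosingCircle((q[:,:2]*1000).astype(np.float32)))
print(ctrl.read_t(),ctrl.read_q(),ctrl.read_contact_force(),ctrl.read_tool_pos())
E
```

```text
seat []
cap [([0.5748, 0.1024, 0.0997], 0.73)]
pull [([0.4557, 0.1029, 0.0688], 0.73)]
clamp [([0.6596, 0.1109, 0.12], 0.83)]
1877 [0.57163159 0.10542406 0.12381328] ((572.7929077148438, 104.71548461914062), 20.996789932250977)
1877 [0.57126109 0.10572564 0.1245572 ] ((544.873779296875, 111.17135620117188), 48.099998474121094)
12.8667 [-1.32041266e-02  9.10648309e-02  1.74363491e+00  3.95637387e-05
  1.30684038e+00 -1.31927268e+00] [ 0.15588757  0.4687522  -0.46270878] [0.57146606 0.10507338 0.22508051]
```

View pics/w3.png

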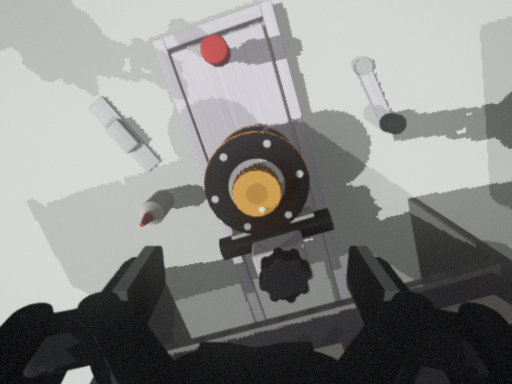

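The gold cap at (256,192) is centred between the fingers, with the clamp knob at (286,275) clear of them. Next I'll descend, grip and test both ways with small turns.

```bash
python3 - <<'E'
from h import *
y=0.035-.30; c=np.array([.572,.1048,0])
ctrl.movel(c+[0,0,.125],down(y),velocity=.1)
ctrl.movel(c+[0,0,.101],velocity=.05)
print(ctrl.read_contact_force(),ctrl.read_tool_pos())
ctrl.gripper_close(40)
print(ctrl.read_grip_width(),ctrl.read_finger_force(),ctrl.read_contact_force(),ctrl.read_torque())
for s in (0,.05,.1,.15,.2,.1,0,-.05,-.1,-.15,-.2,-.1,0):
    ctrl.reach(c+[0,0,.101],down(y+s)); ctrl.wait(.05)
    print(s,np.round(ctrl.read_torque(),2),np.round(ctrl.read_contact_force(),1),round(ctrl.read_joint_efforts()[5],2),np.round(ctrl.read_q()[5],3))
print(ctrl.read_t())
E
```

```text
[ 0.51718807 -0.02011983  0.44835553] [0.57196895 0.10481623 0.10081959]
0.4461381594518588 40.30726405629622 [0.58770028 1.42091045 2.87320376] [ 0.13322733  0.00836379 -0.04427395]
0 [ 0.28 -0.02  0.  ] [-1.1  0.8  4. ] -0.02 -1.319
0.05 [ 0.41 -0.05 -0.06] [0.2 2.9 5.6] -0.09 -1.368
0.1 [ 0.46 -0.04 -0.39] [0.3 2.9 4.8] -0.38 -1.418
0.15 [ 0.57 -0.29 -0.56] [2.6 2.9 5.2] -0.57 -1.467
0.2 [ 0.48 -0.31 -0.74] [3.1 2.9 5.4] -0.74 -1.517
0.1 [ 0.45 -0.28 -0.18] [2.2 2.2 5. ] -0.17 -1.418
0 [ 0.33 -0.11 -0.06] [0.8 1.5 5.1] -0.04 -1.318
-0.05 [ 0.29 -0.14  0.01] [0.2 2.  5.8] -0.04 -1.268
-0.1 [ 0.33 -0.16 -0.04] [1.8 1.5 6.2] -0.05 -1.218
-0.15 [ 0.3  -0.17 -0.07] [1.1 1.6 6.2] -0.05 -1.168
-0.2 [ 0.36 -0.23 -0.07] [1.1 2.3 5.7] -0.05 -1.118
-0.1 [ 0.37 -0.23  0.12] [1.  1.9 6.7] 0.06 -1.219
0 [ 0.26 -0.09  0.05] [1.3 1.2 7.5] 0.05 -1.319
19.05
```

It blocks counter-clockwise (the torque climbs) and turns freely clockwise. Next I'll unscrew it clockwise with a small compliant rise.

```bash
python3 - <<'E'
from h import *
y=0.035-.30; c=np.array([.572,.1048,.101]); z=0
for s in np.arange(.1,1.21,.1):
    ctrl.reach(c+[0,0,z],down(y-s))
    F=ctrl.read_contact_force(); T=ctrl.read_torque()
    print(round(s,2),round(z*1e3,1),np.round(F,1),np.round(T[2],2))
    if F[2]>4: z+=.0006
    if abs(T[2])>.6: break
ctrl.reach(c+[0,0,z],down(y-1.23))
print("T",np.round(ctrl.read_torque(),2))
for dz in (.003,.006,.010):
    ctrl.movel(c+[0,0,z+dz],velocity=.03); F=ctrl.read_contact_force(); print(dz,np.round(F,1),ctrl.read_grip_width())
    if F[2]<-10: break
print(ctrl.read_t(),ctrl.read_finger_force())
E
```

```text
0.1 0.0 [1.7 1.4 5.2] -0.13
0.2 0.6 [2.5 0.9 2.6] -0.06
0.3 0.6 [2.8 1.5 2.8] -0.04
0.4 0.6 [2.4 1.1 3.3] -0.01
0.5 0.6 [2.7 1.2 1.8] -0.07
0.6 0.6 [0.9 0.5 2.3] -0.01
0.7 0.6 [ 1.8 -0.4  2.6] -0.01
0.8 0.6 [2.2 1.2 2.1] 0.04
0.9 0.6 [1.9 1.3 2.2] 0.01
1.0 0.6 [ 2.1 -0.1  1.7] -0.03
1.1 0.6 [1.9 0.1 1.5] -0.05
1.2 0.6 [1.4 0.6 1.9] -0.03
T [ 0.1  -0.24  0.  ]
0.003 [ 0.7  1.1 -0.3] 0.4465198321127548
0.006 [-0.1  0.3 -0.4] 0.44926744575615823
0.01 [-0.1  0.5  0.3] 0.4497386231581406
23.0833 45.28168964199722
```

```bash
python3 - <<'E'
from h import *
p=np.array(ctrl.read_tool_pos())
ctrl.movel([p[0],p[1],.135],velocity=.05)
ctrl.movel([p[0],p[1],.178],velocity=.08)
ctrl.wait(.4)
print(ctrl.read_contact_force(),ctrl.read_grip_width(),ctrl.read_finger_force(),ctrl.read_tool_pos())
for n in ("side","scene","wrist"):
    im,d=ctrl.camera(n)
    for l in ("pull","cap","seat","bin_lip","oiler"): print(n,l,[(np.round(x["at"],3).tolist(),round(x["score"],2)) for x in ctrl.tip_of(l,n)[:1]])
    if n=="side": cv2.imwrite("pics/s4.png",cv2.resize(im[130:260,150:330,::-1],(720,520)))
    if n=="wrist": cv2.imwrite("pics/w4.png",im[:,:,::-1])
print(ctrl.read_t())
E
```

```text
[-0.10779762  0.12064522 -0.30360912] 0.4438689613203045 45.282563120126724 [0.57206514 0.10479167 0.17771071]
side pull [([0.451, 0.102, 0.067], 0.78)]
side cap [([0.572, 0.103, 0.172], 0.61)]
side seat [([0.574, 0.104, 0.105], 0.76)]
side bin_lip []
side oiler [([0.453, 0.101, 0.068], 0.57)]
scene pull [([0.45, 0.102, 0.068], 0.9)]
scene cap [([0.574, 0.106, 0.178], 0.48)]
scene seat [([0.57, 0.105, 0.101], 0.84)]
scene bin_lip []
scene oiler [([0.588, -0.018, 0.0], 0.61)]
wrist pull [([0.453, 0.102, 0.067], 0.83)]
wrist cap [([0.573, 0.102, 0.176], 0.67)]
wrist seat [([0.572, 0.102, 0.101], 0.94)]
wrist bin_lip []
wrist oiler []
25.6917
```

View pics/s4.png

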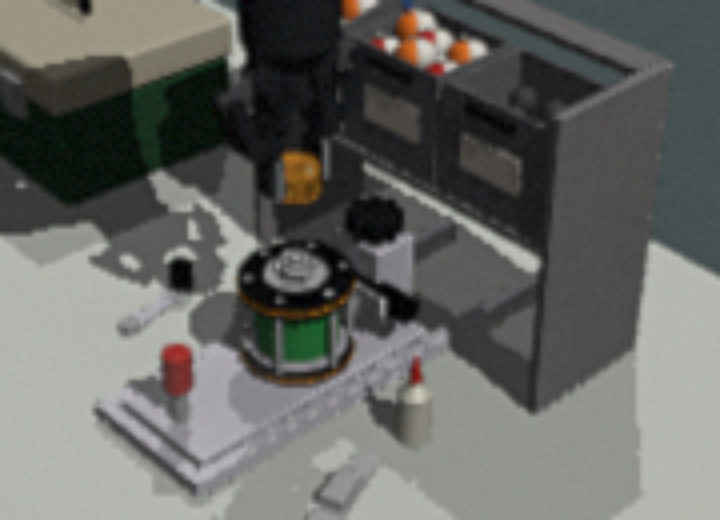

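View pics/w4.png

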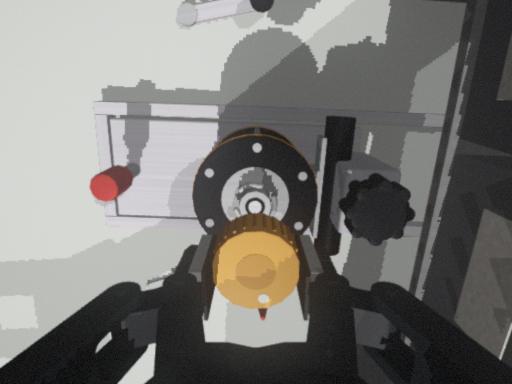

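The cap is held between the fingers: (300,178) in the side crop and (257,262) in the wrist view. The hub is bare, the carriage is fully out and the tackle I can see hasn't moved. Handing in.

```bash
python3 -c "
from rig import ctrl
print(ctrl.close_job())"
```

```text
the job is handed in; nothing more can be done
None
```

The job is handed in, with no verdict returned: the carriage is out to its stop, and the cap (left-hand thread, loosened clockwise) is held steady about 7 cm above its seat; nothing else looked disturbed, though the bin lip was out of the networks' detection in the last pictures.

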